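# Flip the stock tags to match the sample bins

### The job

The flip tags on the rail no longer match the sample bins that stand behind them. With a fingertip, gently push over the ones that are wrong, so that only the full bins (a jar in all six places) show a green face up and the bins with any place empty show red, every tag lying right over on its rest. Leave the bins and the bottle, beaker and timer standing where they are.

Things in the scene. Friction and masses are not known exactly. Their poses are not given: they have to be found in the camera images.
- tag_1: fixed dark grey clip, one of four, 160 mm apart on a level rail (640 long, 40 deep, 40 high) on the bench; its place in the row varies. Origin: on the rail's top, 40 mm above the bench. z up, y along the rail, x across it to the bin straight behind. Hinge pin along x, 22 mm above the origin. Rest shoulders 25 mm either side of the middle reach 19 mm out, under 12 mm above the hinge
- flap_1 (a joint): angle of the flip tag on tag_1: smooth slippery white plate, 30 g, 60 mm along the hinge, 52 from hinge to free edge, 3 thick, one face green, one red. 0 = at rest on the tag's +y side, GREEN up; 1.885 = at rest on the -y side, RED up; 0.94 = upright. Swings freely; past upright it falls over by itself
- flap_1_edge (a point): middle of the free edge of the flip tag on tag_1, a round bead 6 mm thick, 54 long; moves with it. At rest the tag slopes up 36 degrees from the hinge, so this edge stands 42 mm to the side of the hinge and 31 above it (93 above the bench), with free space beyond and beneath for a fingertip
- tag_2: fixed dark grey clip, one of four, 160 mm apart on a level rail (640 long, 40 deep, 40 high) on the bench; its place in the row varies. Origin: on the rail's top, 40 mm above the bench. z up, y along the rail, x across it to the bin straight behind. Hinge pin along x, 22 mm above the origin. Rest shoulders 25 mm either side of the middle reach 19 mm out, under 12 mm above the hinge
- flap_2 (a joint): angle of the flip tag on tag_2: smooth slippery white plate, 30 g, 60 mm along the hinge, 52 from hinge to free edge, 3 thick, one face green, one red. 0 = at rest on the tag's +y side, GREEN up; 1.885 = at rest on the -y side, RED up; 0.94 = upright. Swings freely; past upright it falls over by itself
- flap_2_edge (a point): middle of the free edge of the flip tag on tag_2, a round bead 6 mm thick, 54 long; moves with it. At rest the tag slopes up 36 degrees from the hinge, so this edge stands 42 mm to the side of the hinge and 31 above it (93 above the bench), with free space beyond and beneath for a fingertip
- tag_3: fixed dark grey clip, one of four, 160 mm apart on a level rail (640 long, 40 deep, 40 high) on the bench; its place in the row varies. Origin: on the rail's top, 40 mm above the bench. z up, y along the rail, x across it to the bin straight behind. Hinge pin along x, 22 mm above the origin. Rest shoulders 25 mm either side of the middle reach 19 mm out, under 12 mm above the hinge
- flap_3 (a joint): angle of the flip tag on tag_3: smooth slippery white plate, 30 g, 60 mm along the hinge, 52 from hinge to free edge, 3 thick, one face green, one red. 0 = at rest on the tag's +y side, GREEN up; 1.885 = at rest on the -y side, RED up; 0.94 = upright. Swings freely; past upright it falls over by itself
- flap_3_edge (a point): middle of the free edge of the flip tag on tag_3, a round bead 6 mm thick, 54 long; moves with it. At rest the tag slopes up 36 degrees from the hinge, so this edge stands 42 mm to the side of the hinge and 31 above it (93 above the bench), with free space beyond and beneath for a fingertip
- tag_4: fixed dark grey clip, one of four, 160 mm apart on a level rail (640 long, 40 deep, 40 high) on the bench; its place in the row varies. Origin: on the rail's top, 40 mm above the bench. z up, y along the rail, x across it to the bin straight behind. Hinge pin along x, 22 mm above the origin. Rest shoulders 25 mm either side of the middle reach 19 mm out, under 12 mm above the hinge
- flap_4 (a joint): angle of the flip tag on tag_4: smooth slippery white plate, 30 g, 60 mm along the hinge, 52 from hinge to free edge, 3 thick, one face green, one red. 0 = at rest on the tag's +y side, GREEN up; 1.885 = at rest on the -y side, RED up; 0.94 = upright. Swings freely; past upright it falls over by itself
- flap_4_edge (a point): middle of the free edge of the flip tag on tag_4, a round bead 6 mm thick, 54 long; moves with it. At rest the tag slopes up 36 degrees from the hinge, so this edge stands 42 mm to the side of the hinge and 31 above it (93 above the bench), with free space beyond and beneath for a fingertip
- bin_a: loose blue open bin, 110 deep (x) by 140 wide (y) by 55 mm high, with six places (2 by 3) for sample jars with yellow contents and white lids (39 mm across, lid tops 69 mm above the bench). Origin: centre of its underside; about 120 mm behind its tag (+x of the tag). FULL: a jar in all six places. Which tag it stands behind differs from start to start
- bin_b: loose blue open bin, 110 deep (x) by 140 wide (y) by 55 mm high, with six places (2 by 3) for sample jars with yellow contents and white lids (39 mm across, lid tops 69 mm above the bench). Origin: centre of its underside; about 120 mm behind its tag (+x of the tag). FULL: a jar in all six places. Which tag it stands behind differs from start to start
- bin_c: loose blue open bin, 110 deep (x) by 140 wide (y) by 55 mm high, with six places (2 by 3) for sample jars with yellow contents and white lids (39 mm across, lid tops 69 mm above the bench). Origin: centre of its underside; about 120 mm behind its tag (+x of the tag). NOT full: four jars, two places empty. Which tag it stands behind differs from start to start
- bin_d: loose blue open bin, 110 deep (x) by 140 wide (y) by 55 mm high, with six places (2 by 3) for sample jars with yellow contents and white lids (39 mm across, lid tops 69 mm above the bench). Origin: centre of its underside; about 120 mm behind its tag (+x of the tag). NOT full: one jar, five places empty. Which tag it stands behind differs from start to start
- bottle: bystander: loose amber bottle with white cap, 56 mm across, 115 high, on the bench in front of the rail (robot side); origin: centre of its underside
- beaker: bystander: loose clear beaker, 60 mm across, 75 high, on the bench in front of the rail; origin: centre of its underside
- timer: bystander: loose flat white lab timer, 60 by 75 by 22 mm, on the bench in front of the rail; origin: centre of its underside

How it is judged:
By the outcome, as a careful person would: the job done as asked, in the order asked, and still so for the second after the job is handed in, with the robot touching nothing.
It also fails if it takes over 58 s, if anything falls off the work surface, if the arm or the gripper's body presses on something with over 40 N, if the wrist force passes 120 N, or if a joint passes its speed limit or range.

### The arm

A 6-joint arm with a two-finger parallel gripper is mounted at the origin on the work surface. World frame = base frame: x ahead of the robot, y to its left, z up, the work surface at z = 0. Lengths are in m, angles in rad, forces in N, time in s.
With the tool pointing down it reaches from about 0.35 to 0.875 m from the base axis. Payload 4.2 kg.
Tool frame: the origin (TCP) lies at the very end of the fingers, on their centre line; the grasp point (between the pads) lies 19 mm behind it (arm.hold_point_z is the distance from the TCP to the grasp point, in m); z points along the fingers, y is the line along which they close (so a half turn about z gives the same grasp; the last joint's range is limited). The gripper opens to 85 mm and grips with 20 to 120 N. Pads are 22 mm wide; open, the fingers measure 114 mm over their backs; the gripper's body (76 mm by 85 mm) begins 54 mm behind the grasp point. The pads swing forward as they close: fully open they stand 13 mm farther back than shut.
Start: joints at [1.42, 0.385, 0.008, 0, -1.194, -0.259], TCP at [0.249, 0.573, 0.231] pointing down, gripper open.
Joint ranges: [-3.14, 3.14], [-1.21, 2.06], [-1.07, 1.41], [-3.16, 2.05], [-2.99, -0.16], [-3.1, 3.1]. Speed limits (rad/s): [2.79, 2.79, 3.14, 3.14, 3.14, 3.14].

### API

Orientations are given as a unit quaternion [w, x, y, z].
In Python, from bench import read_state, cams, workorder, arm gives the robot as it stands.
- The arm moves only by the shell command python3 -m jog 'ROWS' [FORCE]. ROWS is text: rows parted by semicolons, each of 7 numbers parted by spaces: the shift along the world's x, y, z in mm, then the turn, a rotation vector about the world's x, y, z in rad, then the gripper command: -1 is fully open, 1 is shut, values between are in proportion. A call has exactly 10 rows; each row is the pose to reach, as a shift and turn from the pose commanded when the call began; what a row does not reach only later rows make up. A row lasts 1/8 s, in which the tool goes at most 62.5 mm and 10.7 degrees, less where a joint would pass 70% of its speed; a pose out of reach is approached as far as the arm can. A call with a gripper value outside its range is refused whole. The fingers move at their own pace and stop on an object; FORCE is the grip in N (left out, the last holds). Time passes only in rows, so rows that repeat a pose let the fingers close, or fill a call up. It gives the time, the measured TCP pose, the force, the opening and the grip force at its end, in the units of the state.
- read_state(): the state, without advancing time (a new reading comes with each control period).
- cams.read_camera(name): name is "scene" or "side" or "wrist"; returns (picture, depth): 400x640x3 uint8, blue, green, red; 400x640 float32, m along the optical axis (not along the pixel's ray), 0 where there is no reading.
- cams.calibration(name): a dict with "fx", "fy", "cx", "cy" (pixels), "k1" (the pictures are not rectified: a ray, as slopes to the right and down, at radius r is drawn at 1 + k1 r^2 times it, then the intrinsics apply), "cam_to_world" (4x4, takes a point from camera to world coordinates). Camera axes: x right, y up, looking along -z (the intrinsics and any distortion apply to the point x, -y, -z); pixel columns grow to the right and rows downward; lengths in m; the calibration is good to about 2 mm. A picture is of the moment at which its call begins: read the wrist's pose just before it. calibration takes no time and is no camera call; for the wrist camera it gives the pose at the moment of the call.
- workorder.hand_in(): hands the job in; it is judged then, once.
Trained networks look in the newest picture that a camera, given by its name, has taken for a name from the list of things; names that differ only in an ending like _2 or _b are one class to them, and where a whole thing is asked for, a point or a joint stands for the part that bears it (a point fixed in the world has none). Each returns a list of dicts, best first, with "confidence" (0 to 1); they miss things now and then, are a little off and sometimes report something else, mostly with a low value. They report only what shows in the picture. A call takes as long as a camera call.
- cams.silhouettes(camera, thing): "pixels" (400x640 bool, what is visible of it) and "box" ([left, top, right, bottom] in pixels, round what is visible of it).
The state is a dict: "time": time; "joints": joint angles; "qvel": joint speeds; "effort": joint torques, N m; "ee_pos": TCP position; "tool_rot": TCP orientation; "wrist_force": force on the tool from outside, world axes, zero at the start; "torque": the same for the moment, N m; "finger_gap": opening from 0.0 (shut) to 1.0 (fully open); "grasp_force": force on a finger pad.
Only numpy, scipy, OpenCV 4.12 (cv2) and the standard library are available. Lean on these libraries where they do the work, as an engineer would, in place of code of your own. Each camera call takes 0.05 s, during which the arm holds its last target. There are 200 camera calls.

## Working session

There is one attempt and no reset: what is moved stays moved. The work goes in short steps, Python scripts to look and compute and a shell command to move; the robot and the scene stay as the last step left them, time stands still between calls to the robot, and variables do not carry over. Pictures are saved under pics/ and viewed, at most 10 in all, crops included, and the job is handed in when it is done.

```bash
mkdir -p pics
cat > h.py <<'E'
import numpy as np, cv2
from bench import read_state, cams, workorder, arm
def world(name, px, depth, C=None):
    C=C or cams.calibration(name); px=np.atleast_2d(px)
    K=np.array([[C['fx'],0,C['cx']],[0,C['fy'],C['cy']],[0,0,1.]])
    d=np.array([C['k1'],0,0,0,0.])
    n=cv2.undistortPoints(px.astype(float).reshape(-1,1,2),K,d).reshape(-1,2)
    z=np.array([depth[int(v),int(u)] for u,v in px])
    P=np.c_[n[:,0]*z,-n[:,1]*z,-z,np.ones(len(z))]
    return (P@np.array(C['cam_to_world']).T)[:,:3]
E
python3 - <<'E'
from h import *
for n in("scene","side"):
    p,d=cams.read_camera(n); cv2.imwrite(f"pics/{n}1.png",p); np.save(f"pics/{n}1.npy",d)
    for t in("flap_1","tag_1","bin_a","bottle","beaker","timer"):
        for r in cams.silhouettes(n,t):
            if r['confidence']<.3: continue
            m=r['pixels']; v,u=np.nonzero(m); k=d[v,u]>0; 
            if k.sum()<5: continue
            W=world(n,np.c_[u,v][k],d); 
            print(n,t,round(r['confidence'],2),[int(x) for x in r['box']],W.min(0).round(3),np.median(W,0).round(3),W.max(0).round(3))
s=read_state();print(s['time'],s['ee_pos'],s['tool_rot'],s['finger_gap'])
E
```

```text
scene flap_1 0.98 [352, 112, 378, 137] [0.493 0.265 0.045] [0.523 0.291 0.077] [0.552 0.316 0.094]
scene flap_1 0.91 [245, 284, 280, 312] [ 0.467 -0.249 -0.   ] [ 0.538 -0.228  0.081] [ 0.567 -0.18   0.096]
scene flap_1 0.76 [285, 223, 319, 236] [ 0.504 -0.091  0.061] [ 0.534 -0.07   0.082] [ 0.563 -0.043  0.097]
scene flap_1 0.72 [321, 172, 348, 183] [0.485 0.069 0.   ] [0.529 0.091 0.08 ] [0.558 0.179 0.096]
scene tag_1 0.63 [242, 273, 291, 313] [ 0.475 -0.249 -0.001] [ 0.543 -0.218  0.07 ] [ 0.569 -0.151  0.096]
scene tag_1 0.61 [287, 214, 329, 242] [ 0.461 -0.091 -0.003] [ 0.538 -0.062  0.065] [0.565 0.012 0.097]
scene tag_1 0.56 [346, 112, 380, 150] [ 0.452  0.249 -0.005] [0.524 0.28  0.068] [0.556 0.4   0.094]
scene bin_a 0.94 [321, 216, 397, 294] [ 0.575 -0.139 -0.003] [ 0.652 -0.05   0.049] [0.708 0.069 0.073]
scene bin_a 0.79 [375, 127, 439, 179] [ 0.564  0.168 -0.004] [0.642 0.271 0.042] [0.704 0.422 0.071]
scene bin_a 0.7 [289, 274, 378, 374] [ 0.593 -0.273 -0.002] [ 0.659 -0.214  0.054] [ 0.714 -0.112  0.073]
scene bin_a 0.66 [356, 170, 425, 239] [ 0.58   0.02  -0.003] [0
[... 1801 characters left out ...]
 0.402 -0.18  -0.005] [ 0.42  -0.163  0.071] [ 0.486 -0.082  0.118]
side bottle 0.57 [255, 125, 316, 181] [ 0.55   0.174 -0.004] [0.638 0.267 0.04 ] [0.746 0.409 0.078]
side bottle 0.44 [228, 140, 260, 163] [ 0.493  0.267 -0.002] [0.525 0.294 0.078] [0.604 0.425 0.095]
side beaker 0.65 [216, 175, 240, 213] [ 0.398  0.188 -0.004] [0.426 0.21  0.051] [0.471 0.332 0.078]
side beaker 0.65 [327, 224, 361, 241] [ 0.502 -0.089 -0.001] [ 0.534 -0.064  0.078] [ 0.598 -0.028  0.096]
side timer 0.96 [258, 238, 295, 275] [ 0.375 -0.015 -0.003] [0.41  0.022 0.021] [0.457 0.084 0.027]
0.7 [0.24899433 0.57321964 0.23132663] [-1.69937408e-06  9.79078318e-01 -2.03483774e-01 -6.47954677e-06] 1.002122252468205
```

Run:
```python
import cv2
a=cv2.imread("pics/scene1.png")[95:385,225:450];b=cv2.imread("pics/side1.png")[110:330,205:485]
a=cv2.resize(a,None,fx=2,fy=2,interpolation=2);b=cv2.resize(b,(430,338))
import numpy as np
c=np.zeros((580,800,3),np.uint8);c[:,:450]=a
b=cv2.resize(b,(350,275));c[:275,450:]=b
cv2.imwrite("pics/c1.png",c)
```

```text
(no output)
```

View pics/c1.png

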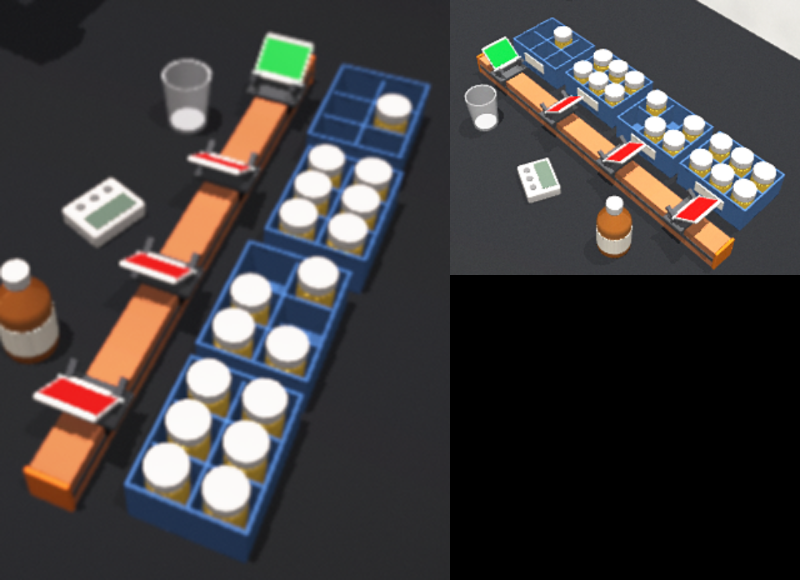

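The picture shows four tags, and three are wrong:

| Tag (hinge y) | Position in picture | Face now | Bin behind | Action |
|---|---|---|---|---|
| +0.27 | crop 285,60 | green | 1 jar | push to red |
| +0.11 | crop 220,162 | red | full | push to green |
| −0.05 | crop 160,265 | red | 4 jars | leave as is |
| −0.20 | crop 78,395 | red | full | push to green |

The bottle, beaker and timer stand at x < 0.46, clear of the finger path. I'll start with the tag at +0.27, pushing it toward −y.

```bash
python3 -m jog '40 -30 0 0 0 -0.16 1;85 -65 0 0 0 -0.33 1;130 -100 0 0 0 -0.5 1;175 -135 0 0 0 -0.66 1;220 -170 0 0 0 -0.83 1;275 -210 0 0 0 -1.0 1;275 -210 0 0 0 -1.16 1;275 -210 0 0 0 -1.16 1;275 -210 0 0 0 -1.16 1;275 -210 0 0 0 -1.16 1' 30
python3 -m jog '0 0 -40 0 0 0 1;0 0 -80 0 0 0 1;0 0 -110 0 0 0 1;0 0 -130 0 0 0 1;0 0 -140 0 0 0 1;0 0 -147 0 0 0 1;0 0 -147 0 0 0 1;0 0 -147 0 0 0 1;0 0 -147 0 0 0 1;0 0 -147 0 0 0 1'
python3 - <<'E'
from h import *
for n in("scene","side"):
    p,d=cams.read_camera(n); cv2.imwrite(f"pics/{n}2.png",p)
a=cv2.imread("pics/scene2.png")[20:180,270:470];b=cv2.imread("pics/side2.png")[50:210,150:350]
cv2.imwrite("pics/c2.png",cv2.resize(np.hstack([a,b]),None,fx=2,fy=2))
E
```

```text
time: 1.95
ee_pos: [0.5233, 0.364, 0.2315]
tool_rot: [-0.0, 0.708, -0.706, -0.0]
wrist_force: [-0.1, -0.2, 0.6]
finger_gap: 0.001
grasp_force: 0.0
time: 3.2
ee_pos: [0.5242, 0.3633, 0.0848]
tool_rot: [-0.0, 0.707, -0.707, -0.0]
wrist_force: [0.4, 0.4, 0.6]
finger_gap: 0.003
grasp_force: 0.0
```

View pics/c2.png

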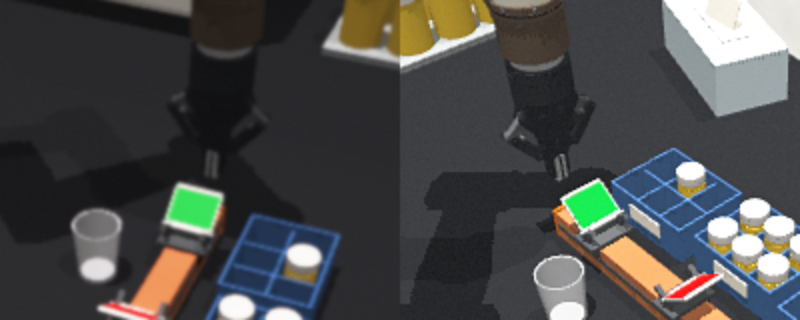

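The closed fingertip (crop 212,165 and 560,170) hangs just beyond the green tag's free edge, centred on it. Next I'll push.

```bash
python3 -m jog '0 -12 0 0 0 0 1;0 -24 0 0 0 0 1;0 -34 0 0 0 0 1;0 -42 0 0 0 0 1;0 -50 0 0 0 0 1;0 -58 0 0 0 0 1;0 -66 0 0 0 0 1;0 -74 0 0 0 0 1;0 -82 0 0 0 0 1;0 -90 0 0 0 0 1'
python3 -m jog '0 -4 0 0 0 0 1;0 -8 0 0 0 0 1;0 -8 0 0 0 0 1;0 -8 0 0 0 0 1;0 -8 0 0 0 0 1;0 -8 0 0 0 0 1;0 -8 20 0 0 0 1;0 -8 50 0 0 0 1;0 -8 80 0 0 0 1;0 -8 80 0 0 0 1'
python3 - <<'E'
from h import *
for n in("scene","side"):
    p,d=cams.read_camera(n); cv2.imwrite(f"pics/{n}3.png",p)
a=cv2.imread("pics/scene3.png")[20:180,270:470];b=cv2.imread("pics/side3.png")[50:210,150:350]
cv2.imwrite("pics/c3.png",cv2.resize(np.hstack([a,b]),None,fx=2,fy=2))
E
```

```text
time: 4.55
ee_pos: [0.524, 0.2727, 0.0843]
tool_rot: [0.0, 0.707, -0.707, -0.0]
wrist_force: [0.8, -0.3, 0.1]
finger_gap: 0.004
grasp_force: 0.0
time: 5.8
ee_pos: [0.5253, 0.2663, 0.1672]
tool_rot: [-0.003, 0.708, -0.707, 0.0]
wrist_force: [-0.2, -0.1, -0.8]
finger_gap: 0.0
grasp_force: 0.0
```

View pics/c3.png

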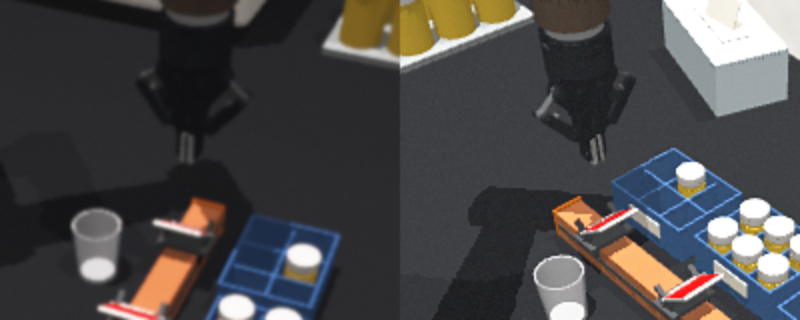

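The first tag now lies red up on its −y rest, and the bin and beaker are undisturbed. Next is the tag at +0.113, pushed toward +y.

```bash
python3 -m jog '1 -40 0 0 0 0 1;2 -85 0 0 0 0 1;3 -130 0 0 0 0 1;4 -180 0 0 0 0 1;5 -220 0 0 0 0 1;5 -240 0 0 0 0 1;5 -240 -30 0 0 0 1;5 -240 -60 0 0 0 1;5 -240 -80 0 0 0 1;5 -240 -80 0 0 0 1'
python3 -m jog '0 12 0 0 0 0 1;0 24 0 0 0 0 1;0 34 0 0 0 0 1;0 42 0 0 0 0 1;0 50 0 0 0 0 1;0 58 0 0 0 0 1;0 66 0 0 0 0 1;0 74 0 0 0 0 1;0 82 0 0 0 0 1;0 90 0 0 0 0 1'
python3 -m jog '0 4 0 0 0 0 1;0 8 0 0 0 0 1;0 8 0 0 0 0 1;0 8 0 0 0 0 1;0 8 0 0 0 0 1;0 8 0 0 0 0 1;0 8 20 0 0 0 1;0 8 50 0 0 0 1;0 8 80 0 0 0 1;0 8 80 0 0 0 1'
python3 - <<'E'
from h import *
for n in("scene","side"):
    p,d=cams.read_camera(n); cv2.imwrite(f"pics/{n}4.png",p)
a=cv2.imread("pics/scene4.png")[90:290,250:450];b=cv2.imread("pics/side4.png")[100:300,200:400]
cv2.imwrite("pics/c4.png",cv2.resize(np.hstack([a,b]),None,fx=2,fy=2))
E
```

```text
time: 7.15
ee_pos: [0.5276, 0.0251, 0.0822]
tool_rot: [0.002, 0.708, -0.707, -0.001]
wrist_force: [0.2, 0.1, 0.4]
finger_gap: 0.0
grasp_force: 0.0
time: 8.4
ee_pos: [0.529, 0.1158, 0.0843]
tool_rot: [0.0, 0.707, -0.707, -0.0]
wrist_force: [0.2, -1.0, -0.2]
finger_gap: -0.0
grasp_force: 0.0
time: 9.65
ee_pos: [0.5305, 0.1238, 0.167]
tool_rot: [-0.003, 0.708, -0.707, 0.001]
wrist_force: [-0.1, 0.4, -1.5]
finger_gap: 0.0
grasp_force: 0.0
```

View pics/c4.png

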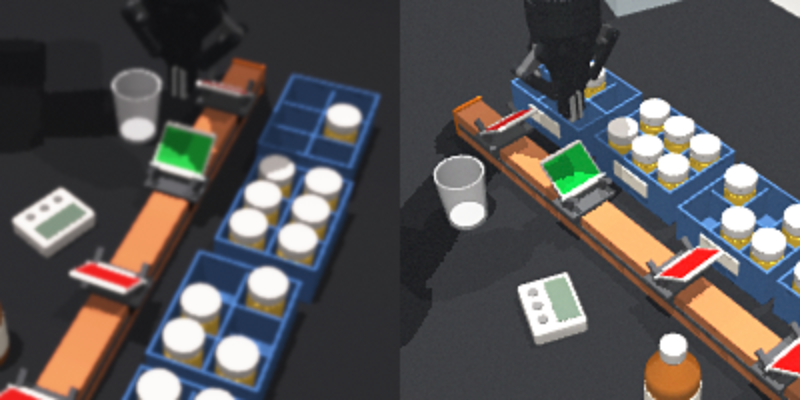

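The second tag is now green up on its +y rest (crop 183,150). The last one is at −0.204.

```bash
python3 -m jog '1 -45 0 0 0 0 1;2 -95 0 0 0 0 1;3 -145 0 0 0 0 1;4 -195 0 0 0 0 1;5 -245 0 0 0 0 1;6 -295 0 0 0 0 1;7 -345 0 0 0 0 1;8 -390 0 0 0 0 1;9 -415 0 0 0 0 1;9 -415 0 0 0 0 1'
python3 -m jog '0 0 -30 0 0 0 1;0 0 -60 0 0 0 1;0 0 -80 0 0 0 1;0 0 -80 0 0 0 1;0 12 -80 0 0 0 1;0 24 -80 0 0 0 1;0 34 -80 0 0 0 1;0 42 -80 0 0 0 1;0 50 -80 0 0 0 1;0 58 -80 0 0 0 1'
python3 -m jog '0 8 0 0 0 0 1;0 16 0 0 0 0 1;0 24 0 0 0 0 1;0 32 0 0 0 0 1;0 36 0 0 0 0 1;0 40 0 0 0 0 1;0 40 0 0 0 0 1;0 40 0 0 0 0 1;0 40 0 0 0 0 1;0 40 0 0 0 0 1'
python3 -m jog '0 0 20 0 0 0 1;0 0 50 0 0 0 1;0 0 90 0 0 0 1;0 0 130 0 0 0 1;0 -40 150 0 0 0 1;0 -80 150 0 0 0 1;0 -120 150 0 0 0 1;0 -140 150 0 0 0 1;0 -140 150 0 0 0 1;0 -140 150 0 0 0 1'
python3 - <<'E'
from h import *
for n in("scene","side"):
    p,d=cams.read_camera(n); cv2.imwrite(f"pics/{n}5.png",p)
    for r in cams.silhouettes(n,"flap_1"):
        if r['confidence']<.4: continue
        v,u=np.nonzero(r['pixels']); W=world(n,np.c_[u,v],d); print(n,np.median(W,0).round(3))
a=cv2.imread("pics/scene5.png")[95:385,215:450];b=cv2.imread("pics/side5.png")[110:330,205:485]
c=np.zeros((580,800,3),np.uint8);c[:,:470]=cv2.resize(a,(470,580));c[:259,470:]=cv2.resize(b,(330,259))
cv2.imwrite("pics/c5.png",c)
E
```

```text
time: 11.0
ee_pos: [0.5369, -0.2931, 0.1623]
tool_rot: [-0.001, -0.706, 0.708, 0.001]
wrist_force: [-0.3, 0.6, -0.4]
finger_gap: -0.0
grasp_force: 0.0
time: 12.25
ee_pos: [0.538, -0.2333, 0.0844]
tool_rot: [-0.0, 0.707, -0.707, 0.0]
wrist_force: [1.0, 0.3, -0.2]
finger_gap: -0.003
grasp_force: 0.0
time: 13.5
ee_pos: [0.538, -0.1939, 0.0843]
tool_rot: [0.0, 0.707, -0.707, 0.0]
wrist_force: [1.1, 0.5, 0.3]
finger_gap: -0.001
grasp_force: 0.0
time: 14.75
ee_pos: [0.5379, -0.333, 0.2342]
tool_rot: [-0.0, 0.708, -0.707, -0.0]
wrist_force: [-0.5, -0.0, 0.2]
finger_gap: -0.002
grasp_force: 0.0
scene [ 0.535 -0.07   0.082]
scene [0.527 0.133 0.077]
scene [0.525 0.257 0.075]
side [ 0.53  -0.066  0.08 ]
side [ 0.536 -0.185  0.078]
side [0.526 0.133 0.078]
```

View pics/c5.png

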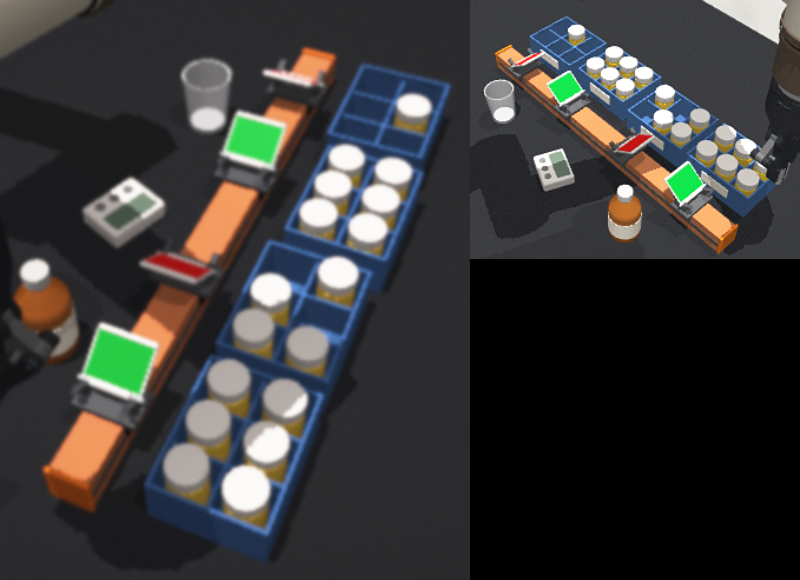

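From +y to −y the tags now show red (1 jar), green (full), red (4 jars) and green (full). All lie flat on their rests, and nothing else has moved. The gripper is clear of everything, so I'll hand in.

```bash
python3 -c "
from bench import workorder
print(workorder.hand_in())"
```

```text
the job is handed in; nothing more can be done
None
```

The job is handed in: I flipped the three wrong tags, so both full bins now show green and both part-empty bins show red, with every tag lying on its rest and nothing else disturbed in the last pictures.

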